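# Shut and lock the parts chest

## Robot

A 7-joint arm with a two-finger parallel gripper is mounted at the origin on the work surface; the furniture and walls round the work are solid. World frame = base frame: x ahead of the robot, y to its left, z up, the work surface at z = 0. Lengths are in m, angles in degrees, forces in N, time in s.
With the tool pointing down it reaches from about 0.35 to 0.775 m from the base axis. Payload 3.1 kg.
Tool frame: the origin (TCP) lies on the centre line of the jaws, within the pads' length; the fingertips stand 17 mm ahead of it and the grasp point (between the pads) lies 2 mm behind it (robot.tip_reach is the distance from the TCP to the fingertips, in m); z points along the fingers, y is the line along which they close (so a half turn about z gives the same grasp; the last joint's range is limited). The gripper opens to 85 mm and grips with 20 to 120 N. Pads are 22 mm wide; open, the fingers measure 114 mm over their backs; the gripper's body (76 mm by 85 mm) begins 54 mm behind the grasp point. The pads swing forward as they close: fully open they stand 13 mm farther back than shut.
Start: joints at [-78.249, 17.813, 0.802, 86.603, -0.252, 75.585, -1.558], TCP at [0.134, 0.533, 0.248] pointing down, gripper open.
Joint ranges: [-154.91, 154.91], [-16.99, 109.72], [-72.82, 74.43], [7.12, 147.25], [-82.49, 262.49], [11.32, 116.49], [-174.64, 174.64]. Speed limits (degrees/s): [159.86, 159.86, 180, 180, 180, 180, 180].

## Interface

Orientations are given as [roll, pitch, yaw] about the fixed x, y, z axes, in that order (R = Rz(yaw) Ry(pitch) Rx(roll)).
In Python, from station import robot, fingers, vision, workorder, recognise gives the robot as it stands. Calls block until the motion is done:
- robot.move_to(position, orientation): joint-space move of the TCP to a pose.
- robot.line_to(position, orientation=None, velocity=0.15, f_stop=None): straight line of the TCP; orientation=None keeps the orientation; velocity is the mean speed in m/s. With f_stop (N) it stops when the force on the tool has changed by that much, and returns True; else False.
- robot.move_j(angles): joint-space move.
- fingers.gripper_to(opening, force=None): opening from 0.0 (shut) to 1.0 (fully open); force is the grip in N (None keeps the last); returns when the fingers have stopped.
- robot.pause(seconds).
- robot.inverse_kinematics(position, orientation): joint angles nearest the present ones, or None.
- vision.grab_frame(name): name is "scene" or "top" or "wrist"; returns the picture (384x512x3 uint8, red, green, blue); there is no depth.
- vision.calibration(name): a dict with "mtx" (3x3 intrinsics, pixels), "extrinsics" (4x4, takes a point from world to camera coordinates); the wrist camera has in their place "T_tool_cam" (4x4, takes a point from camera to tool coordinates, whose origin is the TCP and whose axes are the flange's). Camera axes: x right, y up, looking along -z (the intrinsics and any distortion apply to the point x, -y, -z); pixel columns grow to the right and rows downward; lengths in m; the calibration is good to about 2 mm. A picture is of the moment at which its call begins: read the wrist's pose just before it. calibration takes no time and is no camera call.
A pose or a line that the arm cannot do raises robot.PlanningError and nothing moves.
- workorder.close_job(): hands the job in; it is judged then, once.
Trained networks look in the newest picture that a camera, given by its name, has taken for a name from the list of things; names that differ only in an ending like _2 or _b are one class to them, and where a whole thing is asked for, a point or a joint stands for the part that bears it (a point fixed in the world has none). Each returns a list of dicts, best first, with "p" (0 to 1); they miss things now and then, are a little off and sometimes report something else, mostly with a low value. They report only what shows in the picture. A call takes as long as a camera call.
- recognise(label, camera): "rect" ([centre column, centre row, width, height] in pixels, round what is visible of it).
Readings, each from a call of its own:
- robot.current_time_s(): time.
- robot.current_joint_positions(): joint angles.
- robot.current_dq(): joint speeds.
- robot.current_joint_torque(): joint torques, N m.
- robot.current_tool_pos(): TCP position.
- robot.current_eef_rot(): TCP orientation.
- robot.current_contact_force(): force on the tool from outside, world axes, zero at the start.
- robot.current_torque(): the same for the moment, N m.
- robot.current_finger_gap(): opening from 0.0 (shut) to 1.0 (fully open).
- robot.current_gripper_force(): force on a finger pad.
Only numpy, scipy, OpenCV 4.12 (cv2) and the standard library are available. Lean on these libraries where they do the work, as an engineer would, in place of code of your own. Each camera call takes 0.05 s, during which the arm holds its last target. There are 200 camera calls.

## Task

The little parts chest on the desk has been left with both drawers standing open. With the fingertips, push both drawers fully shut, and only then push the red knob to slide the locking bar all the way across so that its tabs stand in front of the drawers. Only push, do not grip or lift anything, and leave the things on and beside the chest where they are.

Things in the scene. Friction and masses are not known exactly. Their poses are not given: they have to be found in the camera images.
- chest: grey steel chest fixed to the desk, 160 deep (x) x 210 wide (y) x 70 high, two drawers side by side. Origin: centre of its underside; x points from front to back, y to the left seen from the front, z up. Front face at x=-80. Steel locking bar on top at x=-66 (16 wide, top z=76) in two dark keepers at y=+60 and -50 (10 wide, top z=81); its two tabs hang just ahead of the front face, z 54 to 76
- left_drawer (a joint): opening of the left drawer (the one at the chest's +y), m: 0 fully shut, front panel flush with the chest; grows as it comes out along the chest's -x, at most 0.09. It slides with about 1.5 N of friction and stays where it is left
- right_drawer (a joint): opening of the right drawer (at the chest's -y), same as the left one; both hold small electronic parts in four compartments, fast to the drawer
- left_drawer_pull (a point): centre of the front face of the left drawer's black pull, a bar 44 wide, 12 high, 14 proud of the blue front panel (73 wide, 8 to 64 above the desk); 32 above the desk. With the drawer shut it is at x=-94, y=+47.5 in the chest's frame. Push it along the chest's +x to shut the drawer
- right_drawer_pull (a point): the same on the right drawer; y = -47.5 in the chest's frame
- lock_bar (a joint): position of the locking bar, m: near 0 unlocked (tabs in front of the posts beside the drawers), 0.040 at its far stop, locked (tabs in front of the drawers); grows as the bar slides along the chest's -y (to the right). About 1.5 N of friction; it stays where it is left
- lock_knob (a point): middle of the red upright knob on the locking bar, 90 above the desk; the knob is 13 in diameter and its top is 104 above the desk. At joint value 0 it is at x = -66, y = +30 in the chest's frame; push it along the chest's -y to lock
- tester: black hand-held component tester, 52 x 68 x 20, lying loose on the rear half of the chest's top; origin at the centre of its underside; to be left alone
- stick_jar: clear jar of wooden sticks, 33 in diameter, 72 high, standing loose on the desk to the left of the chest; origin at the centre of its underside; to be left alone
- red_meter: small red meter, 92 x 58 x 39, lying loose on the desk to the right of the chest; origin at the centre of its underside; to be left alone

How it is judged:
By the outcome, as a careful person would: the job done as asked, in the order asked, and still so for the second after the job is handed in, with the robot touching nothing.
It also fails if it takes over 48 s, if anything falls off the work surface, if the arm or the gripper's body presses on something with over 40 N, if the wrist force passes 120 N, or if a joint passes its speed limit or range.

## Working session

There is one attempt and no reset: what is moved stays moved. The work goes in short steps, each a Python script; the robot and the scene stay as the last script left them, time stands still between calls to the robot, and variables do not carry over. Pictures are saved under pics/ and viewed, at most 10 in all, crops included, and the job is handed in when it is done.

```bash
mkdir -p pics; ls; python3 - <<'E'
from station import robot, fingers, vision, workorder, recognise
import cv2, numpy as np
ims=[]
for n in ["scene","top"]:
    im=vision.grab_frame(n); cv2.imwrite(f"pics/{n}0.png",cv2.resize(im[:,:,::-1],(768,576),interpolation=cv2.INTER_CUBIC))
    c=vision.calibration(n); print(n,{k:np.round(v,4).tolist() if not isinstance(v,str) else v for k,v in c.items()})
    for l in ["chest","lock_knob","left_drawer_pull","right_drawer_pull","tester","stick_jar","red_meter"]:
        print(l,[(np.round(d["rect"],1).tolist(),round(d["p"],2)) for d in recognise(l,n)[:2]])
print(robot.current_time_s(),robot.current_eef_rot())
E
```

```text
pics
scene {'mtx': [[409.3818, 0.0, 253.7782], [0.0, 409.3818, 187.7669], [0.0, 0.0, 1.0]], 'extrinsics': [[0.663, -0.7486, 0.0113, -0.4064], [0.5149, 0.4668, 0.719, -0.3828], [-0.5435, -0.4709, 0.6949, -0.5669], [0.0, 0.0, 0.0, 1.0]]}
chest [([274.1, 215.7, 138.9, 120.3], 0.64)]
lock_knob [([260.7, 250.2, 52.4, 58.1], 0.73), ([253.9, 202.8, 61.0, 43.7], 0.63)]
left_drawer_pull [([229.1, 220.7, 46.5, 47.8], 0.9)]
right_drawer_pull [([261.3, 248.3, 51.8, 56.7], 0.69)]
tester [([286.6, 175.4, 37.1, 29.4], 0.64)]
stick_jar [([215.2, 177.8, 13.6, 23.7], 0.82)]
red_meter [([338.7, 262.6, 56.6, 42.3], 0.76)]
top {'mtx': [[383.262, 0.0, 253.0574], [0.0, 383.262, 188.8431], [0.0, 0.0, 1.0]], 'extrinsics': [[-0.0258, -0.9997, -0.0029, 0.0338], [0.9964, -0.0259, 0.0805, -0.608], [-0.0805, -0.0008, 0.9968, -0.9392], [0.0, 0.0, 0.0, 1.0]]}
chest [([276.1, 184.4, 95.1, 101.7], 0.89)]
lock_knob [([267.9, 195.2, 69.5, 13.0], 0.69)]
left_drawer_pull [([254.4, 214.3, 30.2, 29.7], 0.95), ([294.9, 219.9, 30.5, 33.8], 0.2)]
right_drawer_pull [([294.4, 219.7, 33.1, 35.3], 0.7)]
tester [([270.6, 150.9, 32.3, 28.3], 0.82)]
stick_jar [([210.7, 182.1, 17.4, 16.7], 0.57)]
red_meter [([345.5, 180.1, 33.4, 41.8], 0.76)]
0.8 [1.79995991e+02 3.21006165e-04 1.65864629e+02]
```

View pics/scene0.png

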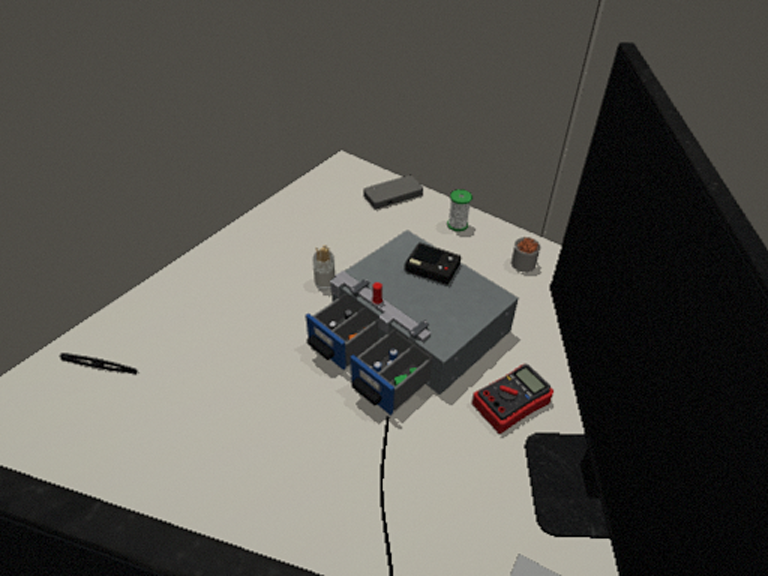

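View pics/top0.png

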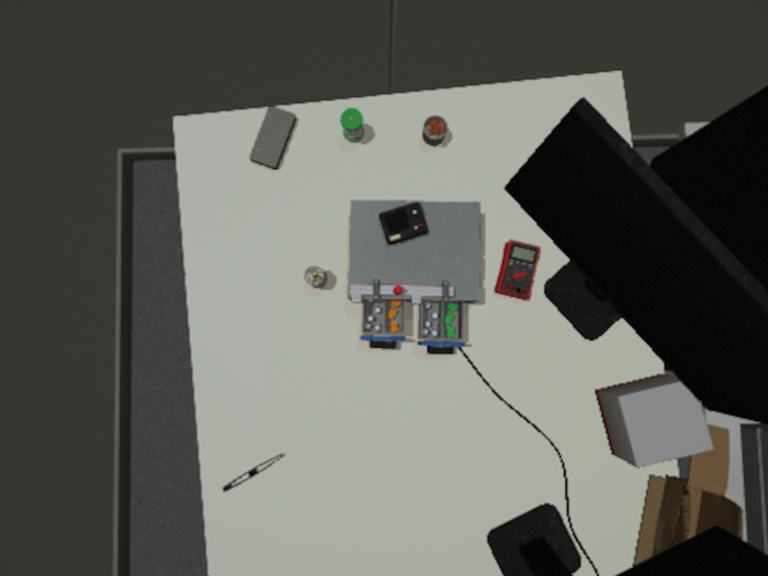

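The scene picture shows the chest with both drawers open, the knob at (377,292), the jar on the left, the meter on the right and a large monitor further right. In the top picture (768 wide) the chest top has corners at about (350,200), (480,202), (480,301) and (350,300). The knob is at (398,290) and the pulls at (383,345) and (440,351).

```bash
cat > h.py <<'E'
from station import robot, fingers, vision, workorder, recognise
import cv2, numpy as np
def ray(cam,u,v,z):
    c=vision.calibration(cam); K=np.array(c["mtx"]); T=np.array(c["extrinsics"])
    d=np.linalg.inv(K)@[u,v,1]; d=np.array([d[0],-d[1],-d[2]])
    R=T[:3,:3]; o=-R.T@T[:3,3]; w=R.T@d
    return o+w*(z-o[2])/w[2]
def proj(cam,p):
    c=vision.calibration(cam); K=np.array(c["mtx"]); T=np.array(c["extrinsics"])
    q=T[:3,:3]@p+T[:3,3]; q=K@[q[0],-q[1],-q[2]]; return q[:2]/q[2]
E
python3 - <<'E'
from h import *
for n,u,v,z in [("BL",350,200,.07),("BR",480,202,.07),("FR",480,301,.07),("FL",350,300,.07),("knob",398,290,.104),("lp",383,346,.038),("rp",440,352,.038),("jar",316,277,.06),("meter",517,270,.039)]:
    print(n,np.round(ray("top",u/1.5,v/1.5,z),4))
im=vision.grab_frame("top")[:,:,::-1]
x0,y0=195,120
cv2.imwrite("pics/crop.png",cv2.resize(im[y0:y0+130,x0:x0+170],None,fx=4.6,fy=4.6,interpolation=cv2.INTER_CUBIC))
E
```

```text
BL [0.7412 0.0624 0.07  ]
BR [ 0.7324 -0.1474  0.07  ]
FR [ 0.5725 -0.1411  0.07  ]
FL [0.5795 0.0659 0.07  ]
knob [ 0.5912 -0.01    0.104 ]
lp [0.5044 0.0151 0.038 ]
rp [ 0.4922 -0.0779  0.038 ]
jar [0.6187 0.1206 0.06  ]
meter [ 0.6236 -0.2096  0.039 ]
```

View pics/crop.png

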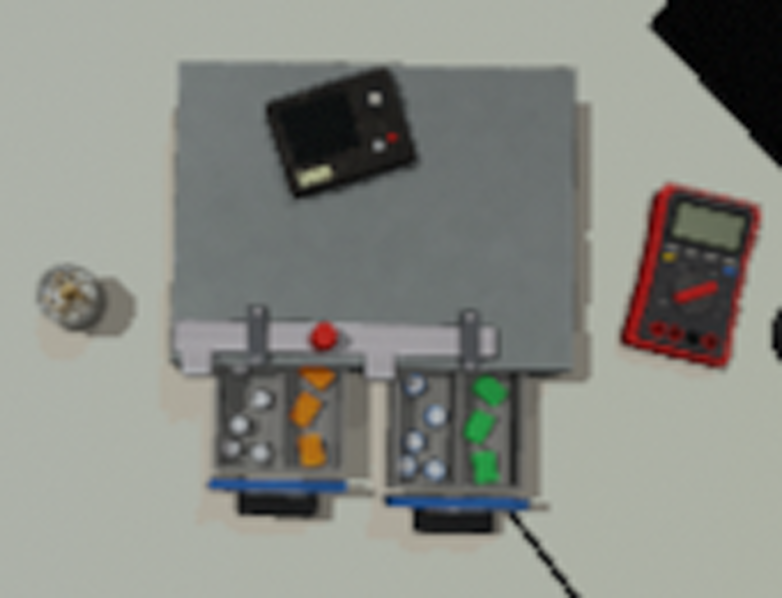

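The measurements agree with the given sizes: chest centre about (0.656,-0.040), yaw about -2.2°. The knob is at joint value about 2 mm, and the drawers are open about 60 mm and 69 mm. I'll tilt the tool 40° so the gripper body stays clear of the knob, then push.

```bash
cat >> h.py <<'E'
from scipy.spatial.transform import Rotation as Ro
C=np.array([.6564,-.0401,0]); RC=Ro.from_euler('z',-2.2,degrees=True).as_matrix()
def W(x,y,z): return C+RC@[x,y,z]
def pose(tip,tilt=40,flip=False):
    "TCP pose with shut fingertips' centre at chest point tip, tool tilted so fingers point forward"
    e=[180,tilt,177.8] if flip else [180,-tilt,-2.2]
    R=Ro.from_euler('xyz',e,degrees=True).as_matrix()
    return (W(*tip)-R[:,2]*robot.tip_reach).tolist(), e
E
python3 - <<'E'
from h import *
fingers.gripper_to(0.0)
print(robot.tip_reach,robot.current_tool_pos())
for f in (False,True):
    for t in [(-.22,.0475,.2),(-.22,.0475,.023),(-.1,.0475,.023),(-.22,-.0475,.023),(-.1,-.0475,.023),(-.066,.06,.094),(-.066,0,.094)]:
        q=robot.inverse_kinematics(*pose(t,40,f)); print(f,t,None if q is None else np.round(q))
E
```

```text
0.017 [0.13435764 0.53334709 0.24831556]
False (-0.22, 0.0475, 0.2) None
False (-0.22, 0.0475, 0.023) None
False (-0.1, 0.0475, 0.023) [ 29.  27. -41. 136. 132.  28. 137.]
False (-0.22, -0.0475, 0.023) None
False (-0.1, -0.0475, 0.023) [ 53.  31. -51. 135. 139.  23. 148.]
False (-0.066, 0.06, 0.094) [ 10.  15. -20. 129. 106.  12. 158.]
False (-0.066, 0, 0.094) [ 37.  18. -40. 129. 108.  12. 166.]
True (-0.22, 0.0475, 0.2) None
True (-0.22, 0.0475, 0.023) None
True (-0.1, 0.0475, 0.023) [ 44.  37. -61. 136. 122.  39. -26.]
True (-0.22, -0.0475, 0.023) None
True (-0.1, -0.0475, 0.023) [ 61.  38. -61. 135. 129.  29. -19.]
True (-0.066, 0.06, 0.094) [ 19.  16. -30. 129. 103.  14. -18.]
True (-0.066, 0, 0.094) [ 37.  18. -40. 129. 108.  12. -14.]
```

```bash
cat >> h.py <<'E'
def pose(tip,tilt=20,flip=False):
    e=[180+tilt,0,-92.2] if flip else [180-tilt,0,87.8]
    R=Ro.from_euler('xyz',e,degrees=True).as_matrix()
    return (W(*tip)-R[:,2]*robot.tip_reach).tolist(), e
E
python3 - <<'E'
from h import *
for tl in (15,20,25):
    for t in [(-.19,.0475,.2),(-.19,.0475,.023),(-.1,.0475,.023),(-.19,-.0475,.023),(-.1,-.0475,.023),(-.066,.06,.094),(-.066,0,.094)]:
        q=robot.inverse_kinematics(*pose(t,tl)); print(tl,t,None if q is None else np.round(q))
E
```

```text
15 (-0.19, 0.0475, 0.2) [-48.  -3.  41. 116.   5.  51. -11.]
15 (-0.19, 0.0475, 0.023) [-42.  18.  43. 129. -27.  25.  19.]
15 (-0.1, 0.0475, 0.023) [-37.  28.  43. 116. -35.  32.  26.]
15 (-0.19, -0.0475, 0.023) [-41.  25.  61. 129. -50.  33.  54.]
15 (-0.1, -0.0475, 0.023) [-23.  27.  39. 116. -38.  33.  39.]
15 (-0.066, 0.06, 0.094) [-39.  25.  44. 108. -25.  41.  15.]
15 (-0.066, 0, 0.094) [-39.  27.  54. 108. -35.  44.  30.]
20 (-0.19, 0.0475, 0.2) [-47.  -7.  38. 121.  11.  46. -17.]
20 (-0.19, 0.0475, 0.023) [-36.  15.  34. 133. -23.  15.  15.]
20 (-0.1, 0.0475, 0.023) [-35.  25.  37. 121. -36.  22.  27.]
20 (-0.19, -0.0475, 0.023) [ -7.  14.  19. 132. -27.  16.  33.]
20 (-0.1, -0.0475, 0.023) [-15.  23.  28. 120. -36.  23.  39.]
20 (-0.066, 0.06, 0.094) [-43.  23.  47. 113. -28.  34.  18.]
20 (-0.066, 0, 0.094) [-35.  22.  47. 113. -32.  35.  28.]
25 (-0.19, 0.0475, 0.2) [-46. -10.  35. 125.  18.  40. -24.]
25 (-0.19, 0.0475, 0.023) [-54.  18.  54. 138. -65.  13.  55.]
25 (-0.1, 0.0475, 0.023) [-30.  22.  30. 125. -39.  13.  30.]
25 (-0.19, -0.0475, 0.023) [-18.  14.  32. 137. -63.  13.  69.]
25 (-0.1, -0.0475, 0.023) [ -9.  21.  20. 125. -45.  14.  48.]
25 (-0.066, 0.06, 0.094) [-39.  19.  40. 117. -24.  25.  14.]
25 (-0.066, 0, 0.094) [-30.  18.  38. 118. -29.  25.  26.]
```

```bash
cat > push.py <<'E'
from h import *
import sys
y=float(sys.argv[1])
robot.move_to(*pose((-.19,y,.2),15))
robot.line_to(*pose((-.19,y,.026),15))
f0=np.array(robot.current_contact_force())
hit=robot.line_to(*pose((-.098,y,.026),15),velocity=.05,f_stop=12)
p=robot.current_tool_pos(); x=(RC.T@(np.array(p)-C)); print("stopped",hit,"tcp chest",np.round(x,4),np.round(np.array(robot.current_contact_force())-f0,1))
robot.line_to(*pose((-.19,y,.026),15))
robot.line_to(*pose((-.19,y,.15),15))
print(robot.current_time_s())
E
python3 push.py 0.0475
```

```text
stopped True tcp chest [-0.1066  0.0473  0.0413] [ 0.3 -0.1 -1.4]
8.5167
```

```bash
python3 push.py -0.0475; python3 - <<'E'
from h import *
im=vision.grab_frame("top")[:,:,::-1]
a=cv2.resize(im[120:250,195:365],None,fx=4.6,fy=4.6,interpolation=cv2.INTER_CUBIC)
cv2.imwrite("pics/crop2.png",a)
im=vision.grab_frame("scene")[:,:,::-1]
cv2.imwrite("pics/s2.png",cv2.resize(im[140:290,190:390],None,fx=4,fy=4,interpolation=cv2.INTER_CUBIC))
E
```

```text
stopped True tcp chest [-0.1074 -0.0476  0.0414] [-0.2  0.2 -1.1]
13.675
```

View pics/s2.png

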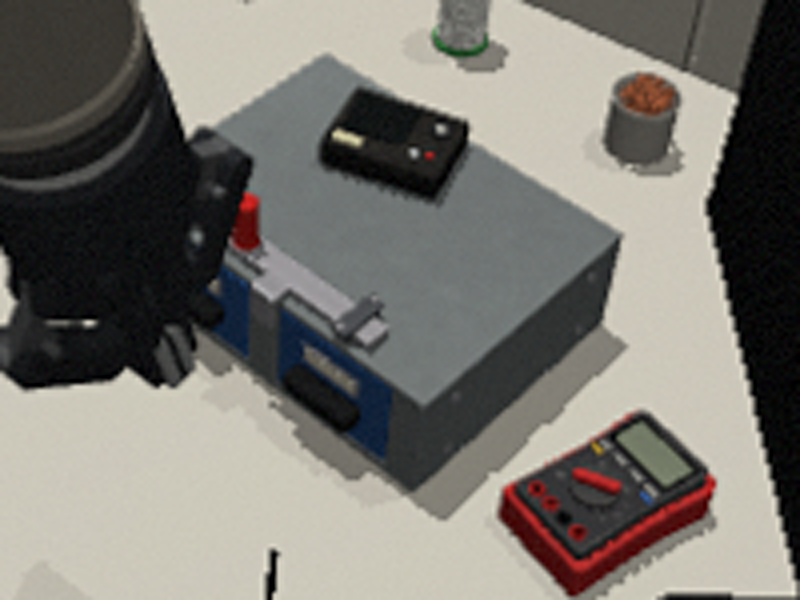

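View pics/crop2.png

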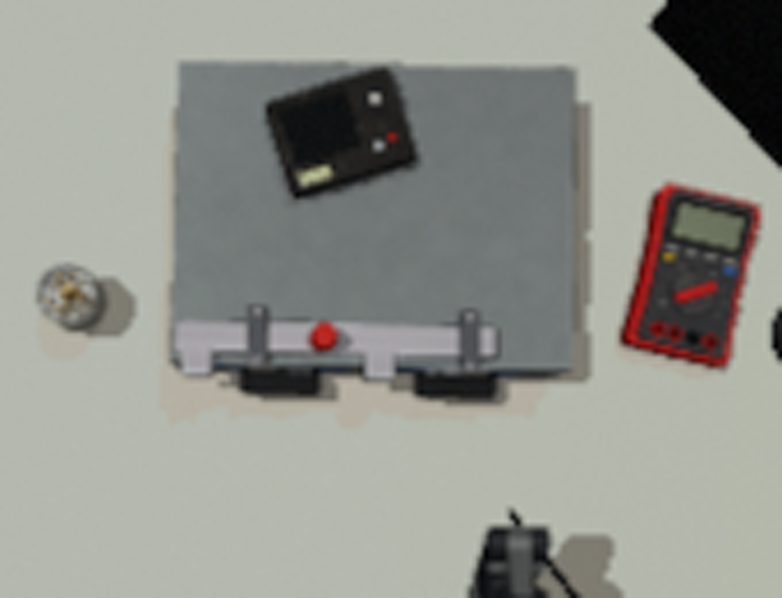

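Both drawers are flush in both views, with the pulls at (280,382) and (455,385) in the top crop. The knob at (323,336), the tester, jar and meter have not moved. Next I'll push the knob.

```bash
python3 - <<'E'
from h import *
robot.move_to(*pose((-.14,.06,.2),15))
robot.line_to(*pose((-.066,.058,.15),15))
robot.line_to(*pose((-.066,.058,.093),15),velocity=.08,f_stop=10)
hit=robot.line_to(*pose((-.066,.001,.093),15),velocity=.05,f_stop=12)
print("stopped",hit,np.round(RC.T@(np.array(robot.current_tool_pos())-C),4))
robot.line_to(*pose((-.066,.03,.093),15))
robot.line_to(*pose((-.066,.03,.15),15))
robot.line_to(*pose((-.17,.05,.2),15))
print(robot.current_time_s())
im=vision.grab_frame("top")[:,:,::-1]
cv2.imwrite("pics/crop3.png",cv2.resize(im[120:250,195:365],None,fx=4.6,fy=4.6,interpolation=cv2.INTER_CUBIC))
E
```

```text
stopped True [-0.0708  0.0112  0.1092]
18.625
```

View pics/crop3.png

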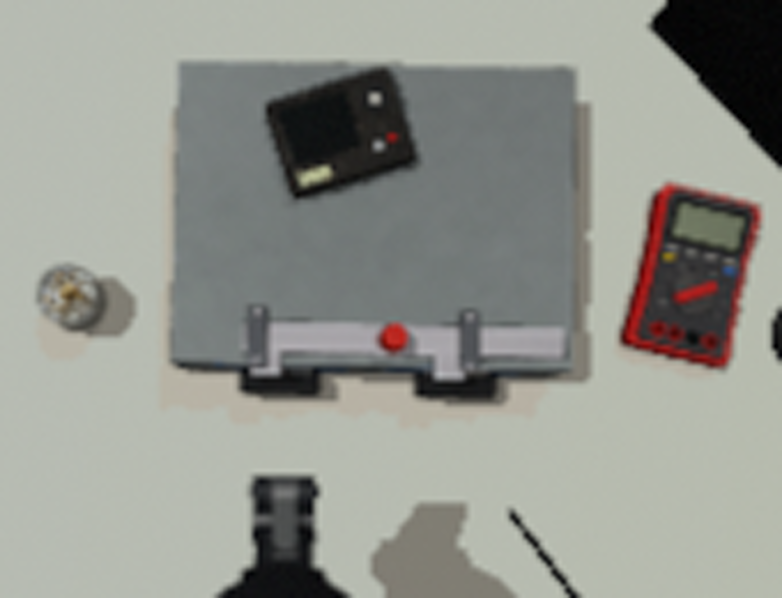

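The bar has moved across and the tabs stand in front of the drawers. I'll measure the knob exactly and give it one firmer push to confirm it is at the far stop.

```bash
cat > m.py <<'E'
from h import *
def knob(im):
    im=im.astype(int); m=(im[:,:,0]-im[:,:,1:].max(2)>60); m[:180]=0; m[215:]=0; m[:,:240]=0; m[:,310:]=0
    v,u=np.nonzero(m); return RC.T@(ray("top",u.mean(),v.mean(),.1)-C)
o=cv2.imread("pics/crop.png")[:,:,::-1]; n=vision.grab_frame("top")
o=cv2.resize(o,(170,130),interpolation=cv2.INTER_AREA); f=np.zeros_like(n); f[120:250,195:365]=o
print("before",knob(f)); print("now",knob(n))
E
python3 m.py; python3 - <<'E'
from h import *
robot.line_to(*pose((-.066,.03,.15),15))
robot.line_to(*pose((-.066,.03,.093),15),velocity=.08,f_stop=10)
hit=robot.line_to(*pose((-.066,-.004,.093),15),velocity=.04,f_stop=20)
print("stopped",hit,np.round(RC.T@(np.array(robot.current_tool_pos())-C),4))
robot.line_to(*pose((-.066,.03,.093),15))
robot.line_to(*pose((-.066,.03,.15),15))
robot.line_to(*pose((-.17,.05,.2),15))
print(robot.current_time_s())
E
python3 m.py
```

```text
before [-0.08057434  0.03183489  0.1       ]
now [-0.06426679 -0.00740142  0.1       ]
stopped True [-0.0706  0.011   0.1092]
22.9833
before [-0.08057434  0.03183489  0.1       ]
now [-0.06426679 -0.00740142  0.1       ]
```

```bash
python3 -c "
from h import *
print(workorder.close_job())"
```

```text
the job is handed in; nothing more can be done
None
```

I pushed both drawers shut, then slid the locking bar across until it stopped; a second push of up to 20 N did not move it. The tester, jar and meter were not disturbed, and the job is handed in.

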